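# Roll the little log onto its felt-pen line

### The job

The little log is to be glued to the plywood base as the perch of a twig lizard. With a fingertip on its top, roll it across the base and leave it lying still over the felt-pen line and straight along it, with the line showing beyond both its ends; you may nudge it straight with your fingers. Roll it there, do not pick it up or just slide it, and leave the paint pot and everything else where they are.

Things in the scene. Friction and masses are not known exactly. Their poses are not given: they have to be found in the camera images.
- log: the little log: a plain round wooden cylinder, brown peeled wood with dark specks of bark and pale sawn ends, 40 mm in diameter, 120 mm long, about 95 g (up to 1.4 times more or less), lying on its side on the base. Origin: the middle of its axis, so 20 mm above the base's top and 20 mm below the log's own top. Its x axis runs along the log and stays level; y and z turn as it rolls. It does not roll away by itself: left alone it stops within some millimetres.
- base: plywood base board, 220 x 300 mm and 9 mm thick, lying flat and fixed on the table. Origin: centre of its underside (the top face is 9 mm higher). Its x axis runs along the felt-pen line (also along the 220 mm side), its y axis across the line (along the 300 mm side), z up.
- line_mid (a point): middle of the black felt-pen line, on the top face of the base. The line is straight, 5 mm wide and 180 mm long, along the base's x axis, with a short cross tick at either end; same axes as the base.
- paint_pot: small closed pot of dark blue paint with a white cap, 46 mm in diameter, 50 mm tall, standing on the base on the other side of the line from the log. Origin: centre of its underside. A bystander.
- tape_a: roll of yellow masking tape lying flat on the table, 94 mm in diameter, 24 mm high. Origin: centre of its underside. A bystander.
- tape_b: a second, equal roll of yellow masking tape, lying flat on the table. A bystander.
- lizard: dark blue lizard made of twigs, 220 mm long, 90 mm tall at the tail, standing on the table beyond the base and to its right. Origin: on the table under its middle. A bystander.
- scissors: scissors with black handles, 210 mm long, lying on the table. Origin: under their pivot. A bystander.
- glue: white glue bottle with a blue label and an orange cap, 54 mm in diameter, 115 mm tall, standing on the table. Origin: centre of its underside. A bystander.
- brush: paint brush with a red handle, 190 mm long, lying on the table. Origin: under its middle. A bystander.
Mind the look-alikes: they are no part of the job. There is more than one size of the log; the job needs the middle-sized.

How it is judged:
By the outcome, as a careful person would: the job done as asked, in the order asked, and still so for the second after the job is handed in, with the robot touching nothing.
It also fails if it takes over 72 s, if anything falls off the work surface, if the arm or the gripper's body presses on something with over 40 N, if the wrist force passes 120 N, or if a joint passes its speed limit or range.

### The arm

A 7-joint arm with a two-finger parallel gripper is mounted at the origin on the work surface. World frame = base frame: x ahead of the robot, y to its left, z up, the work surface at z = 0. Lengths are in m, angles in rad, forces in N, time in s.
With the tool pointing down it reaches from about 0.425 to 0.925 m from the base axis. Payload 6.8 kg.
Tool frame: the origin (TCP) lies on the front face of the gripper's body, between the roots of the fingers; the fingertips stand 73 mm ahead of it and the grasp point (between the pads) lies 54 mm ahead of it; z points along the fingers, y is the line along which they close (so a half turn about z gives the same grasp; the last joint's range is limited). The gripper opens to 85 mm and grips with 20 to 120 N. Pads are 22 mm wide; open, the fingers measure 114 mm over their backs; the gripper's body (76 mm by 85 mm) begins 54 mm behind the grasp point. The pads swing forward as they close: fully open they stand 13 mm farther back than shut.
Start: joints at [1.083, 0.477, 0.022, 1.555, -0.011, 1.109, -0.083], TCP at [0.25, -0.627, 0.304] pointing down, gripper open.
Joint ranges: [-2.96, 2.96], [-0.34, 2.1], [-1.41, 1.46], [0.24, 2.44], [-1.37, 4.51], [0.17, 1.92], [-2.96, 2.96]. Speed limits (rad/s): [2.39, 2.39, 3.14, 3.14, 3.14, 3.14, 3.14].

### API

Orientations are given as a unit quaternion [w, x, y, z].
In Python, from station import bot, optics gives the robot as it stands.
- The arm moves only by the tool drive_tool, never from a script. Its argument "deltas" is a list of rows, each an object with "gripper": the closure in counts, from 0 (fully open) to 255 (shut); "offset": the shift along the tool's x, y, z in units of 1000 mm (1.0 is 1000 mm), a list of three; "angular": the turn, a rotation vector about the tool's x, y, z in units of 45 degrees (1.0 is 45 degrees), a list of three. In form: [{"gripper": gripper, "offset": [dx, dy, dz], "angular": [rx, ry, rz]}, ...]. A call has 1 to 5 rows; each row is the pose to reach, as a shift and turn from the pose commanded when the call began, along the tool's axes at that moment; what a row does not reach only later rows make up. A row lasts 1/10 s, in which the tool goes at most 50 mm and 8.59 degrees, less where a joint would pass 70% of its speed; a pose out of reach is approached as far as the arm can. A call with a number of a shift or a turn outside -1 to 1 is refused whole. A call with a gripper value outside its range is refused whole. The fingers move at their own pace and stop on an object; "grip_force" is the grip in N (left out, the last holds). Time passes only in rows, so rows that repeat a pose let the fingers close. It gives the time, the measured TCP pose, the force, the opening and the grip force at its end, in the units of the state.
- bot.get_obs(): the state, without advancing time (a new reading comes with each control period).
- optics.read_camera(name): name is "side" or "top" or "wrist"; returns the picture (420x560x3 uint8, blue, green, red); there is no depth.
- optics.camera_model(name): a dict with "fx", "fy", "cx", "cy" (pixels), "cam_to_world" (4x4, takes a point from camera to world coordinates). Camera axes: x right, y up, looking along -z (the intrinsics and any distortion apply to the point x, -y, -z); pixel columns grow to the right and rows downward; lengths in m; the calibration is good to about 2 mm. The wrist camera is an equidistant fisheye: a pixel r from the principal point sees the ray r / f radians off the axis. A picture is of the moment at which its call begins: read the wrist's pose just before it. camera_model takes no time and is no camera call; for the wrist camera it gives the pose at the moment of the call.
- bot.hand_in(): hands the job in; it is judged then, once.
The state is a dict: "t": time; "q": joint angles; "joint_vel": joint speeds; "joint_torque": joint torques, N m; "eef_pos": TCP position; "tool_rot": TCP orientation; "contact_force": force on the tool from outside, world axes, zero at the start; "torque": the same for the moment, N m; "gripper_width": opening from 0.0 (shut) to 1.0 (fully open); "grasp_force": force on a finger pad.
Only numpy, scipy, OpenCV 4.12 (cv2) and the standard library are available. Lean on these libraries where they do the work, as an engineer would, in place of code of your own. Each camera call takes 0.05 s, during which the arm holds its last target. There are 200 camera calls.

## Working session

There is one attempt and no reset: what is moved stays moved. The work goes in short steps, Python scripts to look and compute and a tool call to move; the robot and the scene stay as the last step left them, time stands still between calls to the robot, and variables do not carry over. Pictures are saved under pics/ and viewed, at most 10 in all, crops included, and the job is handed in when it is done.

Besides the shell and the picture viewer there is one more tool, called after ">>>" as name(argument=value, ...) on one line, values as JSON. drive_tool: Moves the arm, as the interface text tells. Its arguments: {"type":"object","properties":{"deltas":{"type":"array"},"grip_force":{"type":"number"}},"required":["deltas"]}

```bash
mkdir -p pics
python3 - <<'E'
from station import bot, optics
import cv2, numpy as np
np.set_printoptions(precision=4,suppress=True)
o=bot.get_obs(); print({k:o[k] for k in ('t','eef_pos','tool_rot','contact_force','gripper_width')})
for n in('top','side'):
    im=optics.read_camera(n); cv2.imwrite(f'pics/{n}0.png',im); m=optics.camera_model(n); print(n,m)
E
```

```text
{'t': 0.0, 'eef_pos': array([ 0.2501, -0.6265,  0.3029]), 'tool_rot': array([-0.0009,  0.982 ,  0.1888, -0.0002]), 'contact_force': array([ 0.0308, -0.7114,  0.3162]), 'gripper_width': 0.9982129684166526}
top {'fx': 486.74610407527484, 'fy': 486.74610407527484, 'cx': 287.01738964493677, 'cy': 212.30613547865735, 'cam_to_world': array([[-0.0295,  0.9964, -0.08  ,  0.3856],
       [-0.9995, -0.0304, -0.0103, -0.0154],
       [-0.0127,  0.0797,  0.9967,  1.9916],
       [ 0.    ,  0.    ,  0.    ,  1.    ]])}
side {'fx': 381.99234985767646, 'fy': 381.99234985767646, 'cx': 286.2258213179432, 'cy': 214.8837061394414, 'cam_to_world': array([[-0.8344,  0.3843, -0.395 ,  0.0409],
       [-0.5511, -0.5936,  0.5865,  0.7542],
       [-0.0091,  0.7071,  0.707 ,  0.9362],
       [ 0.    ,  0.    ,  0.    ,  1.    ]])}
```

View pics/top0.png

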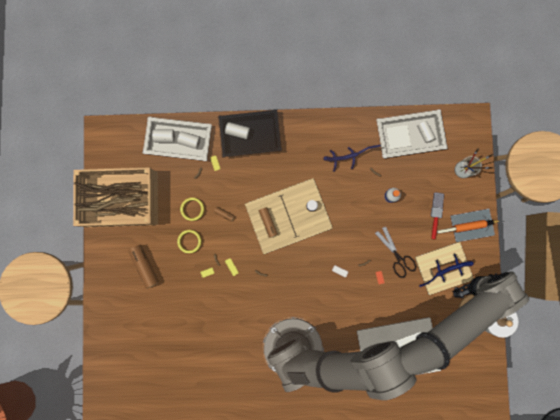

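View pics/side0.png

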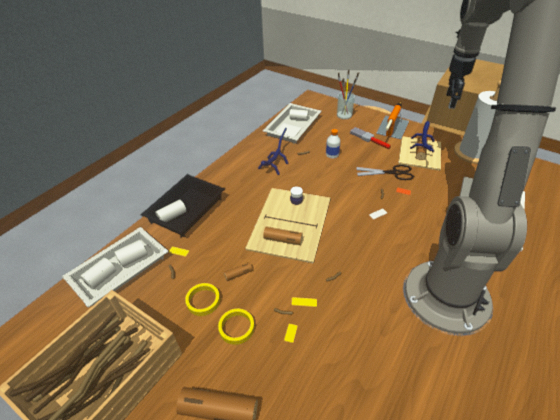

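The top view shows the base around (288,215), with the log at (268,222), the line at (289,214) and the pot at (313,205). The look-alike logs (a small twig and a big log) lie off the base. Next I measure the log and line in both views.

```bash
cat > h.py <<'E'
from station import bot, optics
import cv2, numpy as np
np.set_printoptions(precision=4,suppress=True)
def ray(m,uv,fish=False):
    x=(uv[0]-m['cx'])/m['fx']; y=(uv[1]-m['cy'])/m['fy']
    if fish:
        r=np.hypot(x,y); s=np.sin(r)/max(r,1e-9); d=np.array([x*s,-y*s,-np.cos(r)])
    else: d=np.array([x,-y,-1.])
    T=m['cam_to_world']; return T[:3,3],T[:3,:3]@d
def plane(m,uv,z,fish=False):
    o,d=ray(m,uv,fish); return o+d*(z-o[2])/d[2]
def rectify(im,m,cx,cy,z,half,pp,fish=False):
    """metric map at height z: rows = +x up, columns = -y right; pp = px per m"""
    n=int(2*half*pp); v,u=np.mgrid[:n,:n]
    X=cx+half-v/pp; Y=cy+half-u/pp
    P=np.stack([X,Y,np.full(X.shape,z)],-1)-m['cam_to_world'][:3,3]
    p=P@m['cam_to_world'][:3,:3]; a,b,c=p[...,0],-p[...,1],-p[...,2]
    if fish:
        r=np.hypot(a,b); s=np.arctan2(r,c)/np.maximum(r,1e-9)
    else: s=1/c
    return cv2.remap(im,(m['fx']*a*s+m['cx']).astype('f4'),(m['fy']*b*s+m['cy']).astype('f4'),cv2.INTER_LINEAR)
E
python3 - <<'E'
from h import *
ims=[]
for n in('top','side'):
    m=optics.camera_model(n); im=cv2.imread(f'pics/{n}0.png')
    c=plane(optics.camera_model('top'),(289,215),.009); print(c)
    ims.append(rectify(im,m,c[0],c[1],.009,.2,1000))
cv2.imwrite('pics/rect0.png',np.hstack(ims))
E
```

```text
[ 0.5334 -0.0027  0.009 ]
[ 0.5334 -0.0027  0.009 ]
```

View pics/rect0.png

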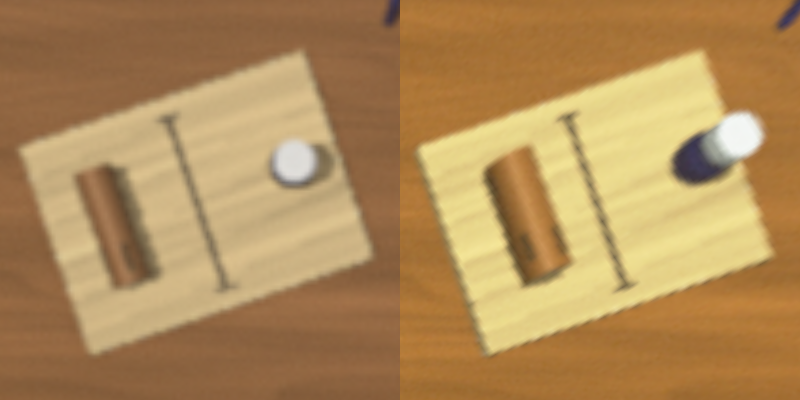

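The rectified maps (1 mm/px, z = 9 mm) show the line ticks at (169,118) and (225,288). The log axis runs about (97,170) to (138,283), and the pot is about 100 mm beyond the line. I'll refine the log with a mask, then compute the approach move.

```bash
cat >> h.py <<'E'
from scipy.spatial.transform import Rotation as R
MID=np.array([.5304,.0003]); A=np.array([.95,.3123]); N=np.array([.3123,-.95])  # line middle, along, across (to pot)
def findlog(im,m,fish=False,half=.14,c=None):
    c=MID if c is None else c; r=rectify(im,m,c[0],c[1],.029,half,1000,fish)
    h=cv2.cvtColor(r,cv2.COLOR_BGR2HSV); k=((h[...,0]<16)&(h[...,1]>110)).astype('u1')
    # keep only the board's area, clear of the table
    v,u=np.mgrid[:r.shape[0],:r.shape[1]]; P=np.stack([c[0]+half-v/1000-MID[0],c[1]+half-u/1000-MID[1]],-1)
    k&=((abs(P@A)<.1)&(abs(P@N)<.135)).astype('u1')
    k=cv2.morphologyEx(k,cv2.MORPH_OPEN,np.ones((5,5))); k=cv2.morphologyEx(k,cv2.MORPH_CLOSE,np.ones((9,9)))
    cs=cv2.findContours(k,0,2)[0]; b=max(cs,key=cv2.contourArea); (u,v),s,a=cv2.minAreaRect(b)
    bx=cv2.boxPoints(((u,v),s,a)); e=max((bx[1]-bx[0],bx[2]-bx[1]),key=np.linalg.norm)
    d=np.array([-e[1],-e[0]]); d*=np.sign(d@A); p=np.array([c[0]+half-v/1000,c[1]+half-u/1000])
    print('log',p,'size',s,'along,across mm',(p-MID)@A*1e3,(p-MID)@N*1e3,'yaw-err deg',np.degrees(np.arctan2(d[1],d[0])-np.arctan2(A[1],A[0])))
    return p,r,bx
def go(p,yaw):
    """shift/turn in tool units to put the TCP at p, pointing down, tool y at yaw from world x"""
    o=bot.get_obs(); w,x,y,z=o['tool_rot']; R0=R.from_quat([x,y,z,w]); c,s=np.cos(yaw),np.sin(yaw)
    R1=R.from_matrix(np.array([[-s,c,0],[c,s,0],[0,0,-1.]]))
    print('now',o['eef_pos'],'t',o['t'],'F',o['contact_force'],'w',o['gripper_width']); print('offset',R0.inv().apply(np.array(p)-o['eef_pos']),'angular',(R0.inv()*R1).as_rotvec()/(np.pi/4))
E
python3 - <<'E'
from h import *
for n in('top','side'): p,_,_=findlog(cv2.imread(f'pics/{n}0.png'),optics.camera_model(n))
Y=np.arctan2(A[1],A[0])
go([.45,-.3,.3],Y); go([.503,.082,.22],Y)
E
```

```text
log [0.5068 0.0843] size (119.04338073730469, 36.34343338012695) along,across mm 3.783917928695725 -87.13697535400391 yaw-err deg 0.958011158764141Traceback (most recent call last):
  File "<stdin>", line 2, in <module>
  File "h.py", line 31, in findlog
    cs=cv2.findContours(k,0,2)[0]; b=max(cs,key=cv2.contourArea); (u,v),s,a=cv2.minAreaRect(b)
                                     ~~~^^^^^^^^^^^^^^^^^^^^^^^^
ValueError: max() iterable argument is empty
```

Run:
```python
from h import *
Y=np.arctan2(A[1],A[0])
go([.48,-.3,.3],Y); go([.5,.086,.24],Y)
```

```text
now [ 0.2501 -0.6265  0.303 ] t 0.1 F [ 0.4018  0.2871 -0.1517] w 1.001490321476292
offset [ 0.3346 -0.218   0.0033] angular [-0.0018 -0.0014 -1.9207]
now [ 0.2501 -0.6265  0.303 ] t 0.1 F [ 0.4018  0.2871 -0.1517] w 1.001490321476292
offset [ 0.4963 -0.569   0.0639] angular [-0.0018 -0.0014 -1.9207]
```

>>> drive_tool(deltas=[{"gripper":80,"offset":[0.04,-0.026,0],"angular":[0,0,-0.18]},{"gripper":80,"offset":[0.08,-0.052,0],"angular":[0,0,-0.36]},{"gripper":80,"offset":[0.12,-0.078,0],"angular":[0,0,-0.54]},{"gripper":80,"offset":[0.16,-0.104,0],"angular":[0,0,-0.72]},{"gripper":80,"offset":[0.2,-0.13,0],"angular":[0,0,-0.9]}])

```text
t: 0.6
eef_pos: [0.3885, -0.4302, 0.3037]
tool_rot: [-0.0, 0.855, 0.519, -0.0]
contact_force: [0.4, -0.2, -0.4]
gripper_width: 0.689
grasp_force: 0.0
```

Run:
```python
from h import *
Y=np.arctan2(A[1],A[0])
go([.48,-.3,.3],Y); go([.5,.086,.24],Y)
```

```text
now [ 0.3885 -0.4302  0.3037] t 0.6 F [ 0.4217 -0.1743 -0.389 ] w 0.6893152061721391
offset [0.1577 0.0213 0.0037] angular [-0.0005 -0.0002 -1.0135]
now [ 0.3885 -0.4302  0.3037] t 0.6 F [ 0.4217 -0.1743 -0.389 ] w 0.6893152061721391
offset [ 0.5096 -0.1386  0.0637] angular [-0.0005 -0.0002 -1.0135]
```

>>> drive_tool(deltas=[{"gripper":80,"offset":[0.048,-0.01,0],"angular":[0,0,-0.18]},{"gripper":80,"offset":[0.096,-0.02,0],"angular":[0,0,-0.36]},{"gripper":80,"offset":[0.144,-0.03,0],"angular":[0,0,-0.54]},{"gripper":80,"offset":[0.192,-0.04,0],"angular":[0,0,-0.72]},{"gripper":80,"offset":[0.24,-0.05,0],"angular":[0,0,-0.9]}])

```text
t: 1.1
eef_pos: [0.4552, -0.1944, 0.3038]
tool_rot: [-0.0, 0.622, 0.783, -0.0]
contact_force: [1.5, 0.5, 0.1]
gripper_width: 0.686
grasp_force: 0.0
```

Run:
```python
from h import *
Y=np.arctan2(A[1],A[0])
go([.5,.086,.24],Y)
```

```text
now [ 0.4552 -0.1944  0.3038] t 1.1 F [1.5008 0.4936 0.0807] w 0.685847787804586
offset [0.263  0.1071 0.0637] angular [-0.0004  0.0001 -0.1138]
```

>>> drive_tool(deltas=[{"gripper":80,"offset":[0.045,0.018,0],"angular":[0,0,-0.114]},{"gripper":80,"offset":[0.09,0.036,0],"angular":[0,0,-0.114]},{"gripper":80,"offset":[0.135,0.055,0.02],"angular":[0,0,-0.114]},{"gripper":80,"offset":[0.18,0.073,0.04],"angular":[0,0,-0.114]},{"gripper":80,"offset":[0.22,0.09,0.063],"angular":[0,0,-0.114]}])

```text
t: 1.6
eef_pos: [0.4939, 0.0361, 0.2427]
tool_rot: [0.001, 0.589, 0.808, 0.0]
contact_force: [1.4, -0.8, 0.3]
gripper_width: 0.689
grasp_force: 0.0
```

Run:
```python
from h import *
Y=np.arctan2(A[1],A[0])
go([.507,.084,.13],Y)
m=optics.camera_model('wrist'); im=optics.read_camera('wrist')
print(m['cam_to_world'])
r=rectify(im,m,MID[0],MID[1],.009,.2,1000,True)
cv2.imwrite('pics/w1.png',np.hstack([cv2.resize(im,(400,300)),r[:300]]) if 0 else np.hstack([cv2.resize(im,(400,300)),r[50:350]]))
try: findlog(im,m,True)
except Exception as e: print(e)
```

```text
now [0.4939 0.0361 0.2427] t 1.6 F [ 1.363  -0.8217  0.2523] w 0.6885334363415753
offset [0.0416 0.027  0.1127] angular [ 0.0017  0.0007 -0.0071]
[[ 0.9515 -0.2926 -0.0946  0.47  ]
 [ 0.3075  0.9072  0.287   0.1094]
 [ 0.0018 -0.3022  0.9533  0.3144]
 [ 0.      0.      0.      1.    ]]
log [0.5086 0.0903] size (124.76168060302734, 35.001014709472656) along,across mm 7.377340295791699 -92.33771262664794 yaw-err deg 1.601274959701357
```

View pics/w1.png

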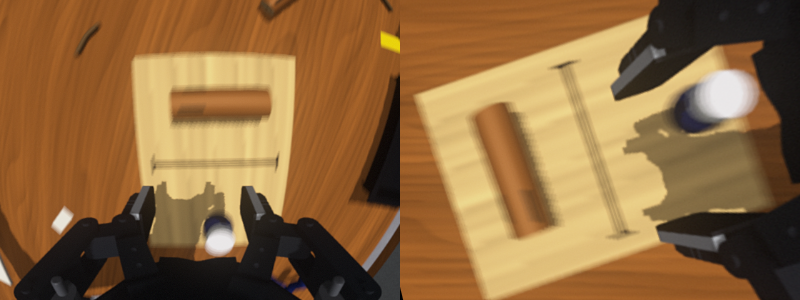

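The motion-blurred wrist view agrees with the top view: line at (167,115) to (223,284), log left of it. I'll take a still one for the close-up measure.

```bash
cat >> h.py <<'E'
def findline(im,m,fish=False,half=.14):
    r=rectify(im,m,MID[0],MID[1],.009,half,1000,fish); g=cv2.cvtColor(r,cv2.COLOR_BGR2GRAY).astype(int)
    v,u=np.mgrid[:g.shape[0],:g.shape[1]]; W=np.stack([half-v/1000,half-u/1000],-1)
    d=cv2.morphologyEx(g.astype('u1'),cv2.MORPH_BLACKHAT,np.ones((15,15)))
    k=(d>35)&(abs(W@N)<.014)&(abs(W@A)<.086); w=W[k]; a,c=W[k]@A,W[k]@N
    f=np.polyfit(a,c,1); print('line: n',k.sum(),'across mm',f[1]*1e3,'slope deg',np.degrees(f[0]))
E
python3 - <<'E'
from h import *
go([.507,.084,.13],np.arctan2(A[1],A[0]))
m=optics.camera_model('wrist'); im=optics.read_camera('wrist'); cv2.imwrite('pics/w2.png',im)
findlog(im,m,True); findline(im,m,True)
m=optics.camera_model('top'); findline(cv2.imread('pics/top0.png'),m)
E
```

```text
now [0.4929 0.0443 0.2397] t 1.65 F [ 1.2032  6.4533 -0.5907] w 0.6866784355807969
offset [0.0326 0.026  0.1099] angular [-0.0001 -0.0071  0.0048]
log [0.5069 0.0856] size (128.32058715820312, 39.789329528808594) along,across mm 4.339913899993906 -88.33063703613283 yaw-err deg 1.8396109956943667
line: n 1101 across mm -0.9347370273225705 slope deg -1.2392056994396565
line: n 1081 across mm -0.35863859486997635 slope deg -0.7005699895294439
```

```bash
sed -i 's/^MID=.*/MID=np.array([.5304,.0007]); YAW=np.radians(19.0); A=np.array([np.cos(YAW),np.sin(YAW)]); N=np.array([A[1],-A[0]])/' h.py
python3 - <<'E'
from h import *
L=np.array([.507,.085]); P=L-N*.009
print((L-MID)@A,(L-MID)@N); go([*P,.130],YAW)
E
```

```text
0.0053202607517143195 -0.08732551073731987
now [0.4925 0.041  0.2407] t 1.7 F [-0.2824 -1.0395 -0.1304] w 0.6846886068409734
offset [0.0457 0.0279 0.1109] angular [-0.0028 -0.0056 -0.0118]
```

>>> drive_tool(deltas=[{"gripper":80,"offset":[0.03,0.018,0.03],"angular":[0,0,-0.012]},{"gripper":80,"offset":[0.046,0.028,0.065],"angular":[-0.003,-0.006,-0.012]},{"gripper":80,"offset":[0.046,0.028,0.095],"angular":[-0.003,-0.006,-0.012]},{"gripper":80,"offset":[0.046,0.028,0.11],"angular":[-0.003,-0.006,-0.012]},{"gripper":80,"offset":[0.046,0.028,0.111],"angular":[-0.003,-0.006,-0.012]}])

```text
t: 2.2
eef_pos: [0.5051, 0.0854, 0.1302]
tool_rot: [0.001, 0.585, 0.811, -0.002]
contact_force: [-0.1, -0.6, 0.0]
gripper_width: 0.689
grasp_force: 0.0
```

>>> drive_tool(deltas=[{"gripper":80,"offset":[0,0,0.003],"angular":[0,0,0]},{"gripper":80,"offset":[0,0,0.003],"angular":[0,0,0]}])

```text
t: 2.4
eef_pos: [0.5071, 0.0861, 0.1299]
tool_rot: [0.003, 0.585, 0.811, 0.0]
contact_force: [-0.9, -0.4, 0.2]
gripper_width: 0.686
grasp_force: 0.0
```

>>> drive_tool(deltas=[{"gripper":80,"offset":[0,0,0.003],"angular":[0,0,0]},{"gripper":80,"offset":[0,0,0.003],"angular":[0,0,0]}])

```text
t: 2.6
eef_pos: [0.5067, 0.0864, 0.1265]
tool_rot: [0.003, 0.585, 0.811, -0.0]
contact_force: [-1.0, -0.8, -0.3]
gripper_width: 0.686
grasp_force: 0.0
```

Run:
```python
from h import *
im=optics.read_camera('wrist'); cv2.imwrite('pics/w3.png',im)
L=np.array([.507,.085]); P=L-N*.009
go([*P,.118],YAW)
```

```text
now [0.5066 0.0865 0.1264] t 2.65 F [ 0.2686  0.0944 -0.3834] w 0.6878002320092971
offset [ 0.0075 -0.0002  0.0084] angular [ 0.004   0.0064 -0.0131]
```

View pics/w3.png

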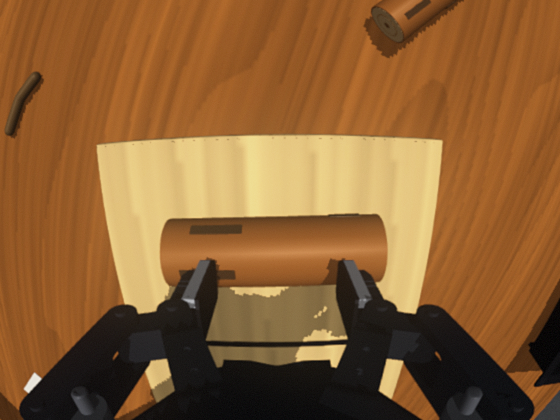

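The fingers at (200,270) and (350,270) straddle the log's middle (162–386), but stand about 8 mm short of the start spot behind its top. I'll shift and lower to contact.

>>> drive_tool(deltas=[{"gripper":80,"offset":[0.0075,0,0],"angular":[0,0,-0.013]},{"gripper":80,"offset":[0.0075,0,0.003],"angular":[0,0,-0.013]},{"gripper":80,"offset":[0.0075,0,0.003],"angular":[0,0,-0.013]}])

```text
t: 2.95
eef_pos: [0.5037, 0.0942, 0.1226]
tool_rot: [0.002, 0.58, 0.814, -0.001]
contact_force: [-0.4, -0.2, 0.4]
gripper_width: 0.688
grasp_force: 0.0
```

>>> drive_tool(deltas=[{"gripper":80,"offset":[0,0,0.003],"angular":[0,0,0]},{"gripper":80,"offset":[0,0,0.003],"angular":[0,0,0]}])

```text
t: 3.15
eef_pos: [0.5038, 0.0936, 0.1194]
tool_rot: [0.002, 0.581, 0.814, -0.001]
contact_force: [0.2, -0.6, -0.4]
gripper_width: 0.686
grasp_force: 0.0
```

>>> drive_tool(deltas=[{"gripper":80,"offset":[0,0,0.002],"angular":[0,0,0]},{"gripper":80,"offset":[0,0,0.002],"angular":[0,0,0]}])

```text
t: 3.35
eef_pos: [0.5039, 0.0936, 0.1176]
tool_rot: [0.002, 0.581, 0.814, -0.001]
contact_force: [-0.2, 0.2, -0.4]
gripper_width: 0.688
grasp_force: 0.0
```

>>> drive_tool(deltas=[{"gripper":80,"offset":[0,0,0.002],"angular":[0,0,0]},{"gripper":80,"offset":[0,0,0.002],"angular":[0,0,0]}])

```text
t: 3.55
eef_pos: [0.5041, 0.0938, 0.1166]
tool_rot: [0.003, 0.581, 0.814, -0.001]
contact_force: [-3.2, -1.5, 9.3]
gripper_width: 0.688
grasp_force: 4.8
```

>>> drive_tool(deltas=[{"gripper":80,"offset":[0,0,0.0015],"angular":[0,0,0]},{"gripper":80,"offset":[0,0,0.0015],"angular":[0,0,0]}])

```text
t: 3.75
eef_pos: [0.5042, 0.094, 0.1163]
tool_rot: [0.003, 0.581, 0.814, -0.001]
contact_force: [-7.5, -1.7, 25.4]
gripper_width: 0.688
grasp_force: 12.3
```

>>> drive_tool(deltas=[{"gripper":80,"offset":[0,0,0.001],"angular":[0,0,0]},{"gripper":80,"offset":[0,0,0.001],"angular":[0,0,0]}])

```text
t: 3.95
eef_pos: [0.5042, 0.0941, 0.1161]
tool_rot: [0.004, 0.581, 0.814, -0.001]
contact_force: [-9.1, -1.9, 34.9]
gripper_width: 0.688
grasp_force: 17.4
```

>>> drive_tool(deltas=[{"gripper":80,"offset":[0,0,-0.0015],"angular":[0,0,0]},{"gripper":80,"offset":[-0.01,0,-0.0015],"angular":[0,0,0]},{"gripper":80,"offset":[-0.02,0,-0.0015],"angular":[0,0,0]},{"gripper":80,"offset":[-0.03,0,-0.0015],"angular":[0,0,0]},{"gripper":80,"offset":[-0.036,0,-0.0015],"angular":[0,0,0]}])

```text
t: 4.45
eef_pos: [0.5166, 0.0589, 0.1163]
tool_rot: [0.004, 0.581, 0.814, -0.0]
contact_force: [-1.2, -1.3, 9.4]
gripper_width: 0.687
grasp_force: 4.8
```

```bash
cat > look.py <<'E'
from h import *
import sys
m=optics.camera_model('top'); im=optics.read_camera('top'); cv2.imwrite('pics/t_last.png',im)
m2=optics.camera_model('wrist'); im2=optics.read_camera('wrist'); cv2.imwrite('pics/w_last.png',im2)
for a in((im,m),(im2,m2,True)):
    try: findlog(*a)
    except Exception as e: print(e)
o=bot.get_obs(); e=o['eef_pos'][:2]-MID; print('tool along,across',e@A*1e3,e@N*1e3); go([*o['eef_pos'][:2],.1167],YAW)
E
python3 look.py
```

```text
max() iterable argument is empty
log [0.5123 0.0655] size (137.9621124267578, 43.703975677490234) along,across mm 3.983996406196225 -67.21349558030761 yaw-err deg 0.5922746907765146
tool along,across 5.873243491659563 -58.90745965473615
now [0.5168 0.0583 0.1162] t 4.55 F [-1.8469 -2.1167 12.6873] w 0.6818571529642028
offset [-0.      0.     -0.0005] angular [ 0.0045  0.0085 -0.0021]
```

The roll is clean: the log advanced about 19 mm for 38 mm of finger travel. Next stroke.

>>> drive_tool(deltas=[{"gripper":80,"offset":[0,0,-0.01],"angular":[0,0,0]},{"gripper":80,"offset":[0.018,0,-0.01],"angular":[0,0,0]},{"gripper":80,"offset":[0.018,0,-0.01],"angular":[0,0,0]},{"gripper":80,"offset":[0.018,0,-0.002],"angular":[0,0,0]},{"gripper":80,"offset":[0.018,0,0],"angular":[0,0,0]}])

```text
t: 5.05
eef_pos: [0.5107, 0.0767, 0.1161]
tool_rot: [0.003, 0.581, 0.814, -0.0]
contact_force: [-10.0, -1.4, 39.7]
gripper_width: 0.682
grasp_force: 19.9
```

>>> drive_tool(deltas=[{"gripper":80,"offset":[0,0,0],"angular":[0,0,0]},{"gripper":80,"offset":[-0.01,0,0],"angular":[0,0,0]},{"gripper":80,"offset":[-0.02,0,0],"angular":[0,0,0]},{"gripper":80,"offset":[-0.03,0,0],"angular":[0,0,0]},{"gripper":80,"offset":[-0.038,0,0],"angular":[0,0,0]}])

```text
t: 5.55
eef_pos: [0.5237, 0.0395, 0.1161]
tool_rot: [0.004, 0.581, 0.814, -0.0]
contact_force: [1.1, -0.4, 7.9]
gripper_width: 0.685
grasp_force: 4.0
```

```bash
python3 look.py
```

```text
max() iterable argument is empty
log [0.5188 0.0469] size (137.9651641845703, 43.790992736816406) along,across mm 4.066748666492235 -47.43928199386981 yaw-err deg 0.6538232329347919
tool along,across 6.308848778370993 -37.71770825947798
now [0.5241 0.0384 0.1158] t 5.65 F [ 0.1282 -2.3695 12.1346] w 0.6850295561296832
offset [-0.      0.     -0.0009] angular [ 0.0056  0.0089 -0.0032]
```

>>> drive_tool(deltas=[{"gripper":80,"offset":[0,0,-0.01],"angular":[0,0,0]},{"gripper":80,"offset":[0.019,0,-0.01],"angular":[0,0,0]},{"gripper":80,"offset":[0.019,0,-0.01],"angular":[0,0,0]},{"gripper":80,"offset":[0.019,0,-0.003],"angular":[0,0,0]},{"gripper":80,"offset":[0.019,0,-0.001],"angular":[0,0,0]}])

```text
t: 6.15
eef_pos: [0.5164, 0.0581, 0.1162]
tool_rot: [0.003, 0.581, 0.814, -0.001]
contact_force: [-7.8, -1.0, 30.6]
gripper_width: 0.689
grasp_force: 15.3
```

>>> drive_tool(deltas=[{"gripper":80,"offset":[0,0,0],"angular":[0,0,0]},{"gripper":80,"offset":[-0.01,0,0],"angular":[0,0,0]},{"gripper":80,"offset":[-0.02,0,0],"angular":[0,0,0]},{"gripper":80,"offset":[-0.03,0,0],"angular":[0,0,0]},{"gripper":80,"offset":[-0.038,0,0],"angular":[0,0,0]}])

```text
t: 6.65
eef_pos: [0.5293, 0.0212, 0.1164]
tool_rot: [0.003, 0.581, 0.814, -0.001]
contact_force: [1.0, 0.4, 2.1]
gripper_width: 0.682
grasp_force: 1.4
```

```bash
python3 look.py
```

```text
max() iterable argument is empty
log [0.525 0.029] size (138.40220642089844, 44.31154251098633) along,across mm 4.090115468414213 -28.54033882801149 yaw-err deg 0.23067935347416205
tool along,across 5.572834337850565 -19.132977941944922
now [0.5294 0.0206 0.1161] t 6.75 F [ 0.634  -0.614   6.5398] w 0.6872023931409659
offset [-0.      0.     -0.0006] angular [ 0.0037  0.0078 -0.0033]
```

>>> drive_tool(deltas=[{"gripper":80,"offset":[0,0,-0.01],"angular":[0,0,0]},{"gripper":80,"offset":[0.019,0,-0.01],"angular":[0,0,0]},{"gripper":80,"offset":[0.019,0,-0.01],"angular":[0,0,0]},{"gripper":80,"offset":[0.019,0,-0.002],"angular":[0,0,0]},{"gripper":80,"offset":[0.019,0,0],"angular":[0,0,0]}])

```text
t: 7.25
eef_pos: [0.5225, 0.0404, 0.1163]
tool_rot: [0.003, 0.581, 0.814, -0.001]
contact_force: [-6.7, -0.7, 29.1]
gripper_width: 0.678
grasp_force: 14.5
```

>>> drive_tool(deltas=[{"gripper":80,"offset":[0,0,0],"angular":[0,0,0]},{"gripper":80,"offset":[-0.01,0,0],"angular":[0,0,0]},{"gripper":80,"offset":[-0.02,0,0],"angular":[0,0,0]},{"gripper":80,"offset":[-0.03,0,0],"angular":[0,0,0]},{"gripper":80,"offset":[-0.038,0,0],"angular":[0,0,0]}])

```text
t: 7.75
eef_pos: [0.5353, 0.0035, 0.1164]
tool_rot: [0.003, 0.581, 0.814, -0.0]
contact_force: [1.0, 0.3, 1.8]
gripper_width: 0.683
grasp_force: 0.9
```

```bash
python3 look.py
```

```text
max() iterable argument is empty
log [0.5316 0.0117] size (139.51231384277344, 43.387393951416016) along,across mm 4.66245577835224 -9.975773031326476 yaw-err deg 0.653816402745622
tool along,across 5.4549540658519975 -0.4207156585417042
now [0.5354 0.0029 0.1161] t 7.85 F [ 1.3317 -1.0145  4.6799] w 0.685375945883319
offset [-0.      0.     -0.0006] angular [ 0.0035  0.0074 -0.0032]
```

>>> drive_tool(deltas=[{"gripper":80,"offset":[0,0,-0.01],"angular":[0,0,0]},{"gripper":80,"offset":[0.0145,0,-0.01],"angular":[0,0,0]},{"gripper":80,"offset":[0.0145,0,-0.01],"angular":[0,0,0]},{"gripper":80,"offset":[0.0145,0,-0.002],"angular":[0,0,0]},{"gripper":80,"offset":[0.0145,0,0],"angular":[0,0,0]}])

```text
t: 8.35
eef_pos: [0.5299, 0.0189, 0.1165]
tool_rot: [0.003, 0.58, 0.814, -0.001]
contact_force: [-5.5, -1.8, 29.4]
gripper_width: 0.685
grasp_force: 14.6
```

>>> drive_tool(deltas=[{"gripper":80,"offset":[0,0,0],"angular":[0,0,0]},{"gripper":80,"offset":[-0.006,0,0],"angular":[0,0,0]},{"gripper":80,"offset":[-0.012,0,0],"angular":[0,0,0]},{"gripper":80,"offset":[-0.017,0,0],"angular":[0,0,0]},{"gripper":80,"offset":[-0.018,0,0],"angular":[0,0,0]}])

```text
t: 8.85
eef_pos: [0.5363, 0.0007, 0.1167]
tool_rot: [0.003, 0.581, 0.814, -0.001]
contact_force: [-2.1, 0.7, 11.7]
gripper_width: 0.684
grasp_force: 5.4
```

>>> drive_tool(deltas=[{"gripper":80,"offset":[0,0,-0.003],"angular":[0,0,0]},{"gripper":80,"offset":[0,0,-0.03],"angular":[0,0,0]},{"gripper":80,"offset":[-0.02,0,-0.07],"angular":[0,0,0]},{"gripper":80,"offset":[-0.06,0,-0.1],"angular":[0,0,0]},{"gripper":80,"offset":[-0.06,0,-0.1],"angular":[0,0,0]}])

```text
t: 9.35
eef_pos: [0.5581, -0.0606, 0.22]
tool_rot: [0.006, 0.584, 0.812, 0.0]
contact_force: [0.9, -0.9, -0.6]
gripper_width: 0.679
grasp_force: 0.0
```

>>> drive_tool(deltas=[{"gripper":80,"offset":[0,0,0],"angular":[0,0,0]},{"gripper":80,"offset":[0,0,0],"angular":[0,0,0]}])

```text
t: 9.55
eef_pos: [0.5539, -0.0541, 0.2154]
tool_rot: [0.002, 0.58, 0.814, -0.001]
contact_force: [-0.1, 1.8, 0.1]
gripper_width: 0.684
grasp_force: 0.0
```

```bash
python3 look.py
python3 - <<'E'
from h import *
rs=[rectify(cv2.imread('pics/w_last.png'),optics.camera_model('wrist'),*MID,.009,.15,1300,True)]
rs.append(rectify(cv2.imread('pics/t_last.png'),optics.camera_model('top'),*MID,.009,.15,1300))
cv2.imwrite('pics/r5.png',np.hstack(rs))
E
```

```text
log [0.5349 0.0052] size (120.44035339355469, 36.29949188232422) along,across mm 5.725654923581033 -2.808674557064929 yaw-err deg 1.4722762634409574
log [0.5339 0.0067] size (131.91273498535156, 39.39706039428711) along,across mm 5.22350169061146 -4.504685248356654 yaw-err deg 0.8721724278690521
tool along,across 4.629535307257424 59.01330878220989
now [ 0.554  -0.0536  0.2154] t 9.65 F [ 0.2308 -0.4328  0.1312] w 0.6841852076505635
offset [ 0.0003 -0.      0.0987] angular [0.0002 0.0043 0.0029]
```

View pics/r5.png

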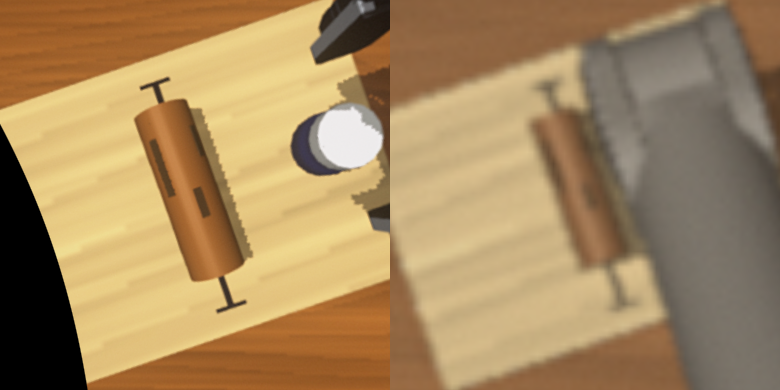

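The log now covers the line, which shows beyond both ends at (158,95) and (225,290). I'll measure the leftover offset relative to the line in the same views.

```bash
cat > rel.py <<'E'
from h import *
def ends(im,m,fish=False,half=.14):
    r=rectify(im,m,*MID,.009,half,1000,fish); g=cv2.cvtColor(r,cv2.COLOR_BGR2GRAY)
    v,u=np.mgrid[:g.shape[0],:g.shape[1]]; W=np.stack([half-v/1000,half-u/1000],-1); a,c=W@A,W@N
    d=cv2.morphologyEx(g,cv2.MORPH_BLACKHAT,np.ones((15,15)))
    out=[]
    for lo,hi in((-.086,-.064),(.072,.086)):
        k=(d>30)&(abs(c)<.008)&(a>lo)&(a<hi); out.append((a[k].mean()*1e3,c[k].mean()*1e3,k.sum()))
    print('line ends (along,across,n)',np.array(out)); (a0,c0,_),(a1,c1,_)=out
    print('slope deg (same sign as yaw-err)',-np.degrees(np.arctan((c1-c0)/(a1-a0))),'across at 5:',c0+(c1-c0)*(5-a0)/(a1-a0))
if __name__=='__main__':
    for n in('top','wrist'):
        m=optics.camera_model(n); im=optics.read_camera(n); print(n,m['cam_to_world'][:3,3]); findlog(im,m,n=='wrist'); ends(im,m,n=='wrist')
E
python3 rel.py
```

```text
top [ 0.3856 -0.0154  1.9916]
log [0.5353 0.0047] size (120.14805603027344, 35.55628204345703) along,across mm 5.974183274366046 -2.18154001401392 yaw-err deg 0.4400229439877604
line ends (along,across,n) [[-75.1401  -0.1182 165.    ]
 [ 80.2804   0.1219  93.    ]]
slope deg (same sign as yaw-err) -0.08848053025371075 across at 5: 0.0056056011378919635
wrist [0.5286 0.0193 0.287 ]
log [0.5339 0.0065] size (131.91050720214844, 39.320220947265625) along,across mm 5.232843381720264 -4.307457479325265 yaw-err deg 0.6040943331352217
line ends (along,across,n) [[-75.6456  -1.7129 122.    ]
 [ 80.3548  -1.0295  67.    ]]
slope deg (same sign as yaw-err) -0.25102033023226833 across at 5: -1.3595945341354874
```

>>> drive_tool(deltas=[{"gripper":80,"offset":[0.03,0,0.02],"angular":[0,0,0]},{"gripper":80,"offset":[0.064,0,0.05],"angular":[0,0,0]},{"gripper":80,"offset":[0.064,0,0.08],"angular":[0,0,0]},{"gripper":80,"offset":[0.064,0,0.09],"angular":[0,0,0]},{"gripper":80,"offset":[0.064,0,0.093],"angular":[0,0,0]}])

```text
t: 10.25
eef_pos: [0.5338, 0.0052, 0.1221]
tool_rot: [0.002, 0.581, 0.814, -0.001]
contact_force: [-0.6, -0.1, -0.1]
gripper_width: 0.693
grasp_force: 0.0
```

>>> drive_tool(deltas=[{"gripper":80,"offset":[0,0,0.003],"angular":[0,0,0]},{"gripper":80,"offset":[0,0,0.005],"angular":[0,0,0]},{"gripper":80,"offset":[0,0,0.007],"angular":[0,0,0]},{"gripper":80,"offset":[0,0,0.0075],"angular":[0,0,0]}])

```text
t: 10.65
eef_pos: [0.5352, 0.005, 0.1168]
tool_rot: [0.003, 0.581, 0.814, -0.0]
contact_force: [-1.9, -1.3, 8.6]
gripper_width: 0.687
grasp_force: 4.1
```

```bash
python3 look.py
```

```text
max() iterable argument is empty
log [0.5343 0.0044] size (137.89825439453125, 44.885597229003906) along,across mm 4.894806671954518 -2.2782236159383618 yaw-err deg 0.5922849360602696
tool along,across 5.922419430249139 -2.5960827779324203
now [0.5352 0.0051 0.1169] t 10.75 F [-0.0898 -0.6806  4.2961] w 0.6829689763323814
offset [ 0.     -0.      0.0002] angular [ 0.0048  0.0072 -0.0005]
```

>>> drive_tool(deltas=[{"gripper":80,"offset":[0,0,0.001],"angular":[0,0,0]},{"gripper":80,"offset":[-0.002,0,0.001],"angular":[0,0,0.01]},{"gripper":80,"offset":[-0.004,0,0.001],"angular":[0,0,0.02]},{"gripper":80,"offset":[-0.0055,0,0.001],"angular":[0,0,0.03]},{"gripper":80,"offset":[-0.0055,0,0.001],"angular":[0,0,0.03]}])

```text
t: 11.25
eef_pos: [0.5371, -0.0004, 0.1167]
tool_rot: [0.004, 0.59, 0.807, -0.0]
contact_force: [-3.0, -0.6, 13.5]
gripper_width: 0.685
grasp_force: 6.8
```

>>> drive_tool(deltas=[{"gripper":80,"offset":[0,0,-0.003],"angular":[0,0,0]},{"gripper":80,"offset":[0,0,-0.03],"angular":[0,0,0]},{"gripper":80,"offset":[-0.02,0,-0.07],"angular":[0,0,0]},{"gripper":80,"offset":[-0.06,0,-0.1],"angular":[0,0,0]},{"gripper":80,"offset":[-0.06,0,-0.1],"angular":[0,0,0]}])

```text
t: 11.75
eef_pos: [0.5576, -0.0626, 0.2196]
tool_rot: [0.007, 0.593, 0.805, 0.001]
contact_force: [0.7, -0.9, 0.7]
gripper_width: 0.683
grasp_force: 0.0
```

>>> drive_tool(deltas=[{"gripper":80,"offset":[-0.03,0.04,-0.02],"angular":[0,0,0]},{"gripper":80,"offset":[-0.03,0.04,-0.02],"angular":[0,0,0]},{"gripper":80,"offset":[-0.03,0.04,-0.02],"angular":[0,0,0]},{"gripper":80,"offset":[-0.03,0.04,-0.02],"angular":[0,0,0]}])

```text
t: 12.15
eef_pos: [0.6006, -0.0726, 0.2349]
tool_rot: [0.002, 0.59, 0.807, -0.001]
contact_force: [-0.0, 1.2, -0.1]
gripper_width: 0.688
grasp_force: 0.0
```

```bash
python3 rel.py
python3 - <<'E'
from h import *
m=optics.camera_model('wrist'); im=optics.read_camera('wrist')
cv2.imwrite('pics/r6.png',rectify(im,m,*MID,.009,.15,1900,True))
E
```

```text
top [ 0.3856 -0.0154  1.9916]
log [0.5359 0.003 ] size (120.10131072998047, 35.5302619934082) along,across mm 5.967787660776937 -0.3289199196119712 yaw-err deg 1.323128837629974
line ends (along,across,n) [[-75.0099  -0.0207 157.    ]
 [ 80.2834  -0.0326  89.    ]]
slope deg (same sign as yaw-err) 0.004395023553508991 across at 5: -0.0268080980585979
wrist [0.5766 0.0011 0.3062]
log [0.5314 0.0035] size (130.9637908935547, 39.15302276611328) along,across mm 1.896755358864831 -2.323228101322273 yaw-err deg 0.4059829887117093
line ends (along,across,n) [[-77.6862  -1.3221  95.    ]
 [ 78.8975  -1.7669  84.    ]]
slope deg (same sign as yaw-err) 0.16275797268792228 across at 5: -1.5569732678039045
```

View pics/r6.png

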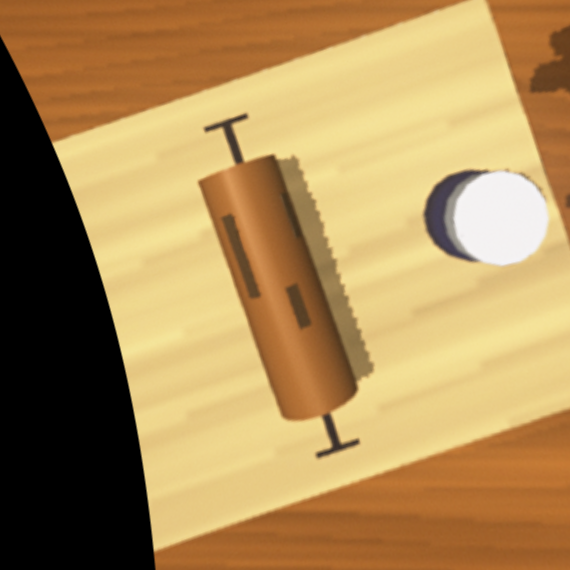

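The log sits within about 1 mm of the line and within about 0.5° of straight (wrist view). The line shows at both ends, near (235,140) and (333,435), and the pot hasn't moved. Handing in.

```bash
python3 -c "
from station import bot
print(bot.hand_in())"
```

```text
the job is handed in; nothing more can be done
None
```

I rolled the log onto the felt-pen line with both fingertips on its top, and it lies within about 1 mm of the line, nearly straight (0.3° off in the wrist view, about 1.3° in the coarser top view), with the line showing beyond both ends and nothing else touched; handed in at about 12 s, no verdict returned.

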